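# Load the shared magnifiers into the sanitising drum

## Task

The lesson is over: put every pocket magnifier lying on the table into the sanitising drum, one to a pocket, dropping each end-down through the single square port in the clear cover and turning the drum by pushing the spokes of its star wheel to bring an empty pocket under the port. When all are in, turn the star wheel on until the solid dark blank block sits squarely under the port and closes it. Leave the slide box, the carton and the pencil mug where they are.

Things in the scene. Friction and masses are not known exactly. Their poses are not given: they have to be found in the camera images.
- drum: fixed sanitising drum standing on the table (it cannot shift); origin on its vertical axis at table height, z up, -x points from the axis towards the port. Grey base 230 mm across; clear flat octagonal cover 210 mm across, underside 108 mm and top 112 mm above the table, carried by a central post with a black hub 56 mm across reaching 124 mm
- port (a point): centre of the square loading port in the clear cover, at the cover's top face (112 mm up), 70 mm from the drum's axis; the opening is 40 x 40 mm with sides along the drum's x and y, edged with a thin dark frame. It is the only way in
- carousel (a joint): turn of the carousel under the cover, rad, counterclockwise from above positive, endless both ways; it stays where left (friction 0.4 N m). 6 stations 60 degrees apart, 70 mm from the axis: station 0 is the solid blank, 1 to 5 (counterclockwise from the blank) are pockets. At 0 the blank is under the port; pocket k is under the port at -k x 60 degrees
- blank (a point): centre of the top of the blank block (46 x 46 mm, solid dark steel, no hole, 100 mm up) on the white carousel, 70 mm from the axis; it closes the port from below
- pocket1 (a point): centre of the floor of pocket 1; all five pockets are alike: white, 38 x 38 mm inside, floor 18 mm and rim 100 mm above the table. A pocket holds just one magnifier, standing wholly below the cover
- spoke0 (a point): point on the axis of the spoke at the blank, 155 mm from the drum's axis, 80 mm up. The star wheel is part of the carousel: 6 level round aluminium spokes 20 mm thick, one straight out from each station, tips 185 mm from the drum's axis, so that they stick out 80 mm beyond the cover
- mag1: folded pocket magnifier, plain white plastic bar 84 x 26 x 24 mm, 60 g, lying flat on the table at the start; origin at its centre, x along its 84 mm length, y along its 26 mm width, z through its 24 mm thickness; either end may go down; may be absent (None)
- mag2: folded pocket magnifier, plain white plastic bar 84 x 26 x 24 mm, 60 g, lying flat on the table at the start; origin at its centre, x along its 84 mm length, y along its 26 mm width, z through its 24 mm thickness; either end may go down; may be absent (None)
- mag3: folded pocket magnifier, plain white plastic bar 84 x 26 x 24 mm, 60 g, lying flat on the table at the start; origin at its centre, x along its 84 mm length, y along its 26 mm width, z through its 24 mm thickness; either end may go down; may be absent (None)
- mag4: folded pocket magnifier, plain white plastic bar 84 x 26 x 24 mm, 60 g, lying flat on the table at the start; origin at its centre, x along its 84 mm length, y along its 26 mm width, z through its 24 mm thickness; either end may go down; may be absent (None)
- mag5: folded pocket magnifier, plain white plastic bar 84 x 26 x 24 mm, 60 g, lying flat on the table at the start; origin at its centre, x along its 84 mm length, y along its 26 mm width, z through its 24 mm thickness; either end may go down; may be absent (None)
- slidebox: bystander: open white box of glass slides 90 x 150 x 32 mm; origin under its centre
- carton: bystander: small silvery carton 55 x 120 x 34 mm; origin under its centre
- pencilmug: bystander: white pencil mug 72 mm across, 90 mm high, pencils to 165 mm; origin under its centre

How it is judged:
By the outcome, as a careful person would: the job done as asked, in the order asked, and still so for the second after the job is handed in, with the robot touching nothing.
Of mag1, mag2, mag3, mag4, mag5 only 3 to 5 are there at a start; the rules pass over those that are not, and their reading is None.
At some moment in a run one of mag1, mag2, mag3, mag4, mag5 may be knocked a few centimetres aside while the robot is not near it.
It also fails if it takes over 210 s, if anything falls off the work surface, if the arm or the gripper's body presses on something with over 40 N, if the wrist force passes 120 N, or if a joint passes its speed limit or range.

## Robot

A 6-joint arm with a two-finger parallel gripper is mounted at the origin on the work surface. World frame = base frame: x ahead of the robot, y to its left, z up, the work surface at z = 0. Lengths are in m, angles in rad, forces in N, time in s.
With the tool pointing down it reaches from about 0.35 to 0.975 m from the base axis. Payload 7.1 kg.
Tool frame: the origin (TCP) lies midway between the tips of the shut fingers; the grasp point (between the pads) lies 19 mm behind it; z points along the fingers, x is the direction in which the jaws open and shut, and the axes are right-handed (so a half turn about z gives the same grasp; the last joint's range is limited). The gripper opens to 88 mm and grips with 3 to 60 N. Pads are 20 mm wide; open, the fingers measure 115 mm over their backs; the gripper's body (75 mm by 178 mm) begins 61 mm behind the grasp point.
Start: joints at [-1.347, 0.423, 1.63, -0, 1.089, -0.019], TCP at [0.15, -0.607, 0.186] pointing down, gripper open.
Joint ranges: [-3, 3], [-0.9, 2.11], [0.09, 2.58], [-1.31, 4.45], [0.11, 2.69], [-2.54, 2.54]. Speed limits (rad/s): [2.39, 2.39, 3.01, 3.14, 3.14, 3.14].

## Interface

Orientations are given as a unit quaternion [w, x, y, z].
In Python, from station import move_pose, movel, movej, command_gripper, wait, inverse_kinematics, read_camera, camera_info, MotionError, job_done, get_time, get_joint_pos, get_qvel, get_effort, get_tcp_pos, get_ee_rot, get_ft_force, get_ft_torque, get_grip_width gives the robot as it stands. Calls block until the motion is done:
- move_pose(position, orientation): joint-space move of the TCP to a pose.
- movel(position, frame=None, v=0.15, until_force=None): straight line of the TCP; frame=None keeps the orientation; v is the mean speed in m/s. With until_force (N) it stops when the force on the tool has changed by that much, and returns True; else False.
- movej(angles): joint-space move.
- command_gripper(opening): opening from 0.0 (shut) to 1.0 (fully open); the grip force is fixed at half the most; returns when the fingers have stopped.
- wait(seconds).
- inverse_kinematics(position, orientation): joint angles nearest the present ones, or None.
- read_camera(name): name is "side" or "top"; returns the picture (384x512x3 uint8, red, green, blue); there is no depth.
- camera_info(name): a dict with "intrinsics" (3x3 intrinsics, pixels), "T" (4x4, takes a point from camera to world coordinates). Camera axes: x right, y up, looking along -z (the intrinsics and any distortion apply to the point x, -y, -z); pixel columns grow to the right and rows downward; lengths in m; the calibration is good to about 2 mm. A picture is of the moment at which its call begins. camera_info takes no time and is no camera call.
A pose or a line that the arm cannot do raises MotionError and nothing moves.
- job_done(): hands the job in, once; it reports no verdict.
Readings, each from a call of its own:
- get_time(): time.
- get_joint_pos(): joint angles.
- get_qvel(): joint speeds.
- get_effort(): joint torques, N m.
- get_tcp_pos(): TCP position.
- get_ee_rot(): TCP orientation.
- get_ft_force(): force on the tool from outside, world axes, zero at the start.
- get_ft_torque(): the same for the moment, N m.
- get_grip_width(): opening from 0.0 (shut) to 1.0 (fully open).
Only numpy, scipy, OpenCV 4.12 (cv2) and the standard library are available. Lean on these libraries where they do the work, as an engineer would, in place of code of your own. Each camera call takes 0.05 s, during which the arm holds its last target.

## Working session

There is one attempt and no reset: what is moved stays moved. The work goes in short steps, each a Python script; the robot and the scene stay as the last script left them, time stands still between calls to the robot, and variables do not carry over. Pictures are saved under pics/ and viewed, and the job is handed in when it is done.

```bash
ls; mkdir -p pics
python3 - <<'E'
from station import *
import cv2,numpy as np
for n in("side","top"):
    im=read_camera(n); cv2.imwrite(f"pics/{n}0.png",im[:,:,::-1]); i=camera_info(n); print(n,i)
print(get_time(),get_tcp_pos(),get_ee_rot(),get_ft_force(),get_grip_width())
E
```

```text
pics
side {'intrinsics': array([[380.77152457,   0.        , 250.88473179],
       [  0.        , 380.77152457, 197.19481111],
       [  0.        ,   0.        ,   1.        ]]), 'T': array([[-0.79723166,  0.34230018, -0.49724466, -0.10547494],
       [-0.60366885, -0.45527642,  0.65445191,  0.83502586],
       [-0.00236476,  0.8219209 ,  0.56959674,  0.79913863],
       [ 0.        ,  0.        ,  0.        ,  1.        ]])}
top {'intrinsics': array([[431.67670801,   0.        , 251.06484776],
       [  0.        , 431.67670801, 194.89961185],
       [  0.        ,   0.        ,   1.        ]]), 'T': array([[ 3.50427399e-03,  9.91970841e-01, -1.26418238e-01,
         3.46551246e-01],
       [-9.99742192e-01,  6.39224243e-04, -2.26967153e-02,
         1.63045763e-02],
       [-2.24336701e-02,  1.26465182e-01,  9.91717343e-01,
         1.36520126e+00],
       [ 0.00000000e+00,  0.00000000e+00,  0.00000000e+00,
         1.00000000e+00]])}
0.1 [ 0.1501608  -0.60614525  0.18509292] [-4.17738644e-04  7.87534465e-01 -6.16270244e-01 -5.26303928e-04] [-0.30857288  0.0454461   1.02509582] 0.9990947976211729
```

View pics/top0.png

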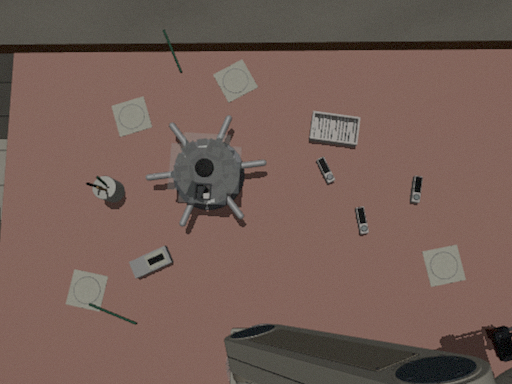

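View pics/side0.png

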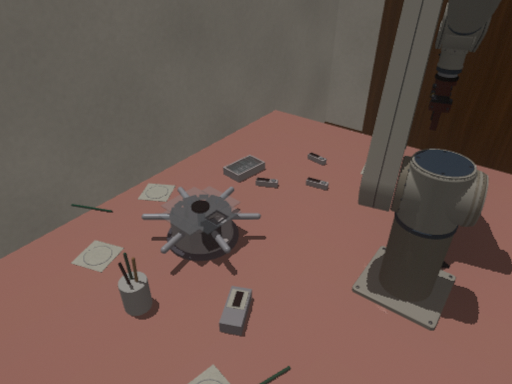

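```bash
cat > h.py <<'E'
from station import *
import cv2,numpy as np
CI={n:camera_info(n) for n in("side","top")}
def ray(n,u,v):
    c=CI[n];d=np.linalg.inv(c["intrinsics"])@[u,v,1.];d=np.array([d[0],-d[1],-d[2]])
    T=c["T"];return T[:3,3],T[:3,:3]@d
def onz(n,u,v,z):
    o,d=ray(n,u,v);return o+d*(z-o[2])/d[2]
def proj(n,p):
    c=CI[n];T=c["T"];q=T[:3,:3].T@(np.asarray(p,float)-T[:3,3]);q=np.array([q[0],-q[1],-q[2]])
    w=c["intrinsics"]@q;return w[:2]/w[2]
def snap(n,name,box=None,s=1):
    im=read_camera(n)
    o=im
    if box: x0,y0,x1,y1=box;o=im[y0:y1,x0:x1]
    o=cv2.resize(o,None,fx=s,fy=s,interpolation=cv2.INTER_CUBIC)
    cv2.imwrite(f"pics/{name}.png",o[:,:,::-1]);return im
E
python3 - <<'E'
from h import *
im=cv2.imread("pics/top0.png")
def crop(n,b,s,o):
    x0,y0,x1,y1=b;cv2.imwrite(o,cv2.resize(cv2.imread(n)[y0:y1,x0:x1],None,fx=s,fy=s,interpolation=cv2.INTER_CUBIC))
crop("pics/top0.png",(140,105,275,235),4.5,"pics/top0d.png")
crop("pics/top0.png",(300,140,440,250),5,"pics/top0m.png")
for p in[(325,170),(362,220),(417,189)]: print(onz("top",*p,0.024))
print(onz("top",205,168,.124))
E
```

```text
[ 0.59658354 -0.18522422  0.024     ]
[ 0.43950218 -0.29637427  0.024     ]
[ 0.53635623 -0.4693373   0.024     ]
[0.58412988 0.17997878 0.124     ]
```

View pics/top0d.png

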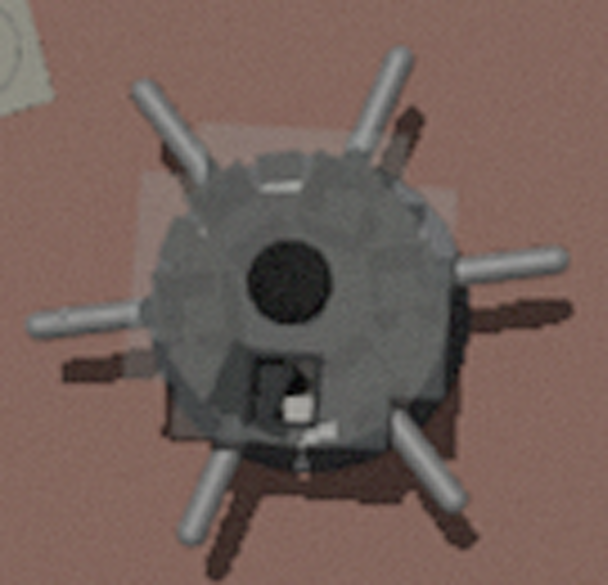

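View pics/top0m.png

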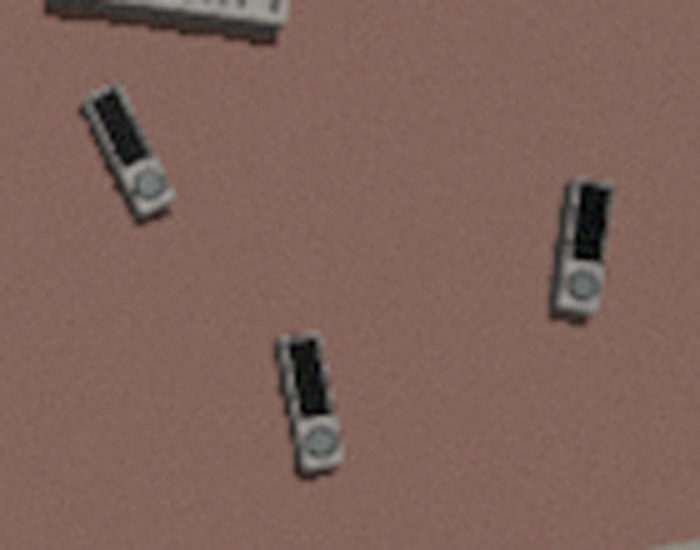

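```bash
cat >> h.py <<'E'
def mags(n="top",im=None,z=0.024,show=True):
    """non-red blobs of magnifier size; centre, direction on plane z"""
    if im is None: im=read_camera(n)
    f=im.astype(int); m=((f[:,:,0]-f[:,:,2])<18).astype(np.uint8)
    cs,_=cv2.findContours(m,cv2.RETR_EXTERNAL,cv2.CHAIN_APPROX_NONE);out=[]
    for c in cs:
        if len(c)<12: continue
        w=np.array([onz(n,u,v,z)[:2] for u,v in c[:,0,:]],np.float32)*1000
        (cx,cy),(a,b),th=cv2.minAreaRect(w)
        if a<b: a,b=b,a;th+=90
        if 60<a<115 and 15<b<50: out.append((cx/1000,cy/1000,a,b,(th+90)%180-90,tuple(c[:,0].mean(0).round(1))))
    if show:
        for o in out: print("mag x %.3f y %.3f  L%.0f W%.0f th %.1f px %s"%o)
    return out
E
python3 - <<'E'
from h import *
im=cv2.imread("pics/top0.png")[:,:,::-1]; mags("top",im)
# drum
o1,d1=ray("top",204.2,167.7);
ax=onz("top",204.2,167.7,.124);print("axis top",ax)
for p in[(284,388)]: print("port",onz("top",140+p[0]/4.5,105+p[1]/4.5,.112))
for p in[(35,325),(145,88),(402,52),(563,258),(460,500),(190,537)]:
    q=onz("top",140+p[0]/4.5,105+p[1]/4.5,.085)-ax;print(q[:2].round(4),np.hypot(*q[:2]),np.degrees(np.arctan2(q[1],q[0]))%360)
x0,y0,x1,y1=130,170,270,260
im=cv2.imread("pics/side0.png");cv2.imwrite("pics/side0d.png",cv2.resize(im[y0:y1,x0:x1],None,fx=5,fy=5,interpolation=cv2.INTER_CUBIC))
print("axis in side",proj("side",[ax[0],ax[1],.124]))
for q in [(0.45,-0.0),(0.52,-0.05)]: pass
E
```

```text
mag x 0.439 y -0.294  L85 W29 th 9.6 px (np.float64(361.1), np.float64(220.1))
mag x 0.534 y -0.465  L90 W31 th -7.3 px (np.float64(415.6), np.float64(189.7))
mag x 0.596 y -0.185  L87 W30 th 25.2 px (np.float64(325.1), np.float64(170.2))
axis top [0.58502497 0.18234437 0.124     ]
port [0.5171024  0.18594421 0.112     ]
[-0.0216  0.1757] 0.17704419371827163 97.01398926761729
[0.142  0.1059] 0.1771610321439534 36.701354702209066
[ 0.1667 -0.0693] 0.18054824660015376 337.43853977621404
[ 0.0238 -0.1788] 0.18036238920635247 277.58294682492465
[-0.1389 -0.1107] 0.177575240536095 218.55077736275015
[-0.1637  0.0678] 0.17719167053086113 157.49302265968984
axis in side [199.82465849 204.25007128]
```

View pics/side0d.png

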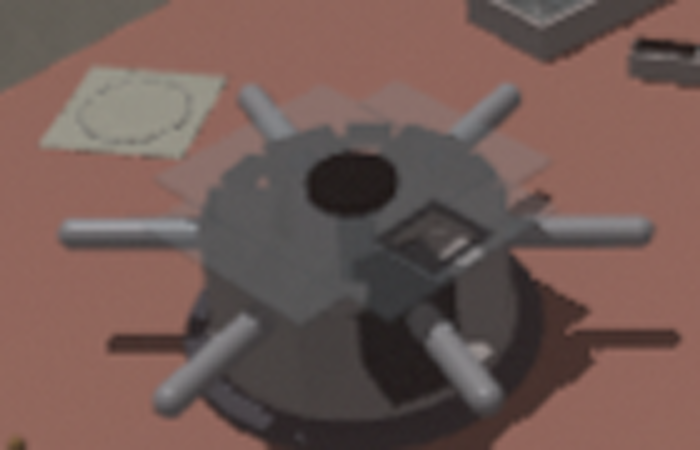

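Run:
```python
from h import *
print("hub top",onz("top",204.2,167.7,.124),"side",onz("side",200.4,206.6,.124))
print("port top",onz("top",140+284/4.5,105+388/4.5,.112),"side",onz("side",216.6,217.6,.112))
# mags in side for cross-check
for p in[(317,158),(317,183),(267,183)]: print(onz("side",*p,.014))
print(np.linalg.norm(np.array([.44,-.29])),inverse_kinematics([.439,-.294,.15],get_ee_rot()))
```

```text
hub top [0.58502497 0.18234437 0.124     ] side [0.57528164 0.19013661 0.124     ]
port top [0.5171024  0.18594421 0.112     ] side [0.51137845 0.190151   0.112     ]
[ 0.5319041  -0.46889536  0.014     ]
[ 0.43541888 -0.29492441  0.014     ]
[ 0.58820672 -0.18011932  0.014     ]
0.5269724850502159 [-6.13209539e-01  3.30300656e-01  1.87112983e+00  1.09847099e-03
  9.41171290e-01  7.14139318e-01]
```

```bash
cat >> h.py <<'E'
from scipy.spatial.transform import Rotation as Ro
AX=np.array([.586,.183]); YAW=-3.0; PORT=177.0
def quat(x,z):
    x=np.array(x,float);z=np.array(z,float);x/=np.linalg.norm(x);z/=np.linalg.norm(z);y=np.cross(z,x)
    q=Ro.from_matrix(np.c_[x,y,z]).as_quat();return np.r_[q[3],q[:3]]
def qd(psi): p=np.radians(psi);return quat([np.cos(p),np.sin(p),0],[0,0,-1])
def fpos(a,z,r=.155): a=np.radians(a);return [AX[0]+r*np.cos(a),AX[1]+r*np.sin(a),z]
ZP=.065
def turn(sp,end,off=7.45,r=.155,flip=0,step=8):
    """push cw: spoke now at angle sp deg -> end deg (world angles)"""
    a=sp+off+5
    command_gripper(0.0)
    move_pose(fpos(a,.20,r),qd(a+flip)); 
    hit=movel(fpos(a,ZP,r),v=.15,until_force=8)
    if hit: print("HIT on descend",get_tcp_pos()); movel(fpos(a,.2,r)); return
    e=end+off
    for b in np.linspace(a,e,max(2,int(np.ceil((a-e)/step))+1))[1:]:
        movel(fpos(b,ZP,r),qd(b+flip),v=.10)
    print("force",get_ft_force(),get_ft_torque())
    movel(fpos(e+3,ZP,r),qd(e+3+flip),v=.1)
    movel(fpos(e+3,.20,r),v=.25)
E
python3 - <<'E'
from h import *
for flip in(0,180):
  for a in(240,217,184,150,130):
    print(flip,a,inverse_kinematics(fpos(a,.2),qd(a+flip)),inverse_kinematics(fpos(a,ZP),qd(a+flip)) is not None)
E
```

```text
0 240 [ 7.23120076e-02  2.37444583e-01  1.86640415e+00 -4.44089210e-16
  1.03774392e+00  2.16670711e+00] True
0 217 None False
0 184 None False
0 150 [ 5.00234140e-01  2.53625346e-01  1.84438216e+00 -4.44089210e-16
  1.04358515e+00 -2.11775974e+00] True
0 130 [ 5.34483529e-01  3.29870416e-01  1.73606868e+00 -4.44089210e-16
  1.07565355e+00 -1.73444450e+00] True
180 240 [ 7.23120076e-02  2.37444583e-01  1.86640415e+00 -4.44089210e-16
  1.03774392e+00 -9.74885544e-01] True
180 217 [ 1.66446481e-01  1.75755946e-01  1.94707915e+00 -4.44089210e-16
  1.01875755e+00 -4.79325342e-01] True
180 184 [ 3.54156945e-01  1.65767017e-01  1.95963878e+00 -4.44089210e-16
  1.01618686e+00  2.84343775e-01] True
180 150 [ 5.00234140e-01  2.53625346e-01  1.84438216e+00 -4.44089210e-16
  1.04358515e+00  1.02383292e+00] True
180 130 [ 5.34483529e-01  3.29870416e-01  1.73606868e+00 -4.44089210e-16
  1.07565355e+00  1.40714815e+00] True
```

```bash
sed -i 's/flip=0,step/flip=180,step/' h.py
python3 - <<'E'
from h import *
movel([.15,-.606,.26],v=.2)
turn(217.4,177.0)
movej([-0.9,0.25,1.7,0,1.19,-0.5])
print(get_time())
snap("top","t1"); snap("side","s1")
im=snap("top","t1d",(140,105,275,235),4.5); mags("top",im)
E
```

```text
force [-0.3771309  -0.25170799 -0.3691723 ] [-0.03543027 -0.11687215  0.03145112]
10.925
mag x 0.439 y -0.294  L85 W28 th 9.7 px (np.float64(361.1), np.float64(220.1))
mag x 0.535 y -0.465  L90 W30 th -10.4 px (np.float64(415.5), np.float64(189.7))
mag x 0.584 y -0.210  L87 W30 th 26.3 px (np.float64(333.0), np.float64(174.0))
```

View pics/t1.png

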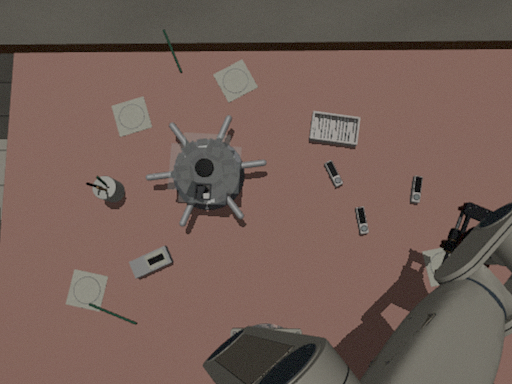

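View pics/t1d.png

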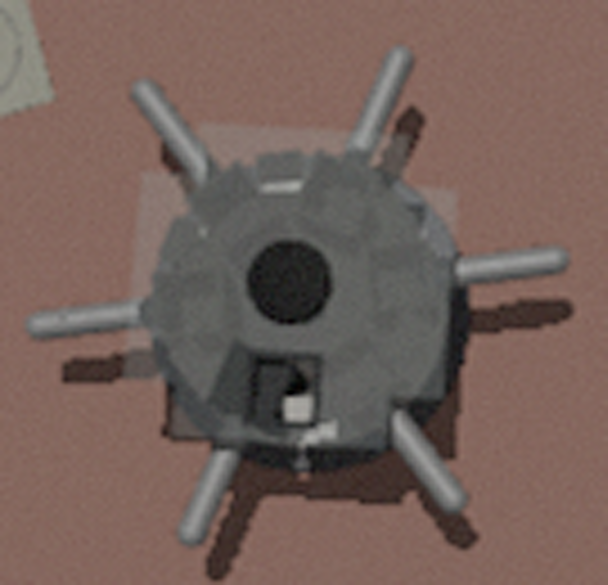

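View pics/s1.png

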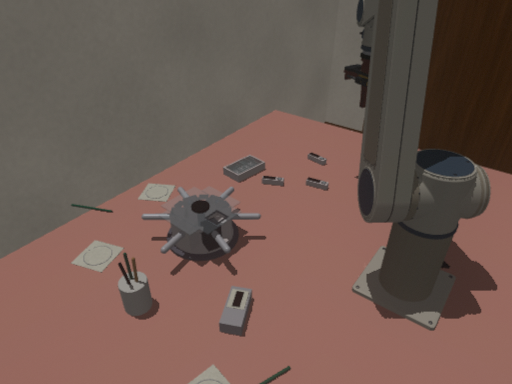

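Run:
```python
from h import *
a=230
move_pose(fpos(a,.20),qd(a+180)); print(get_tcp_pos(),get_joint_pos(),get_grip_width())
print(movel(fpos(a,ZP),v=.15,until_force=8)); print(get_tcp_pos(),fpos(a,ZP))
snap("side","s2",(130,130,290,250),5)
for b in(222,214):
    movel(fpos(b,ZP),qd(b+180),v=.1);print(get_tcp_pos(),fpos(b,ZP),get_ft_force())
snap("side","s3",(130,130,290,250),5)
snap("top","t3",(140,105,275,235),4.5)
```

```text
[0.48670238 0.06362646 0.20015822] [ 1.05860578e-01  2.06412969e-01  1.90722559e+00 -1.89229445e-04
  1.02756492e+00 -7.65466372e-01] 0.002933883755750534
False
[0.48701494 0.06423403 0.06560961] [np.float64(0.48636792049858635), np.float64(0.06426311131655842), 0.065]
[0.47142973 0.07945201 0.06573009] [np.float64(0.47081255205100386), np.float64(0.07928475601437697), 0.065] [-0.55977868 -0.45888657  0.18104893]
[0.45826079 0.09624413 0.06532751] [np.float64(0.4574991762539685), np.float64(0.09632509996203426), 0.065] [ 0.64529016 -0.33629706  0.32199936]
```

View pics/s2.png

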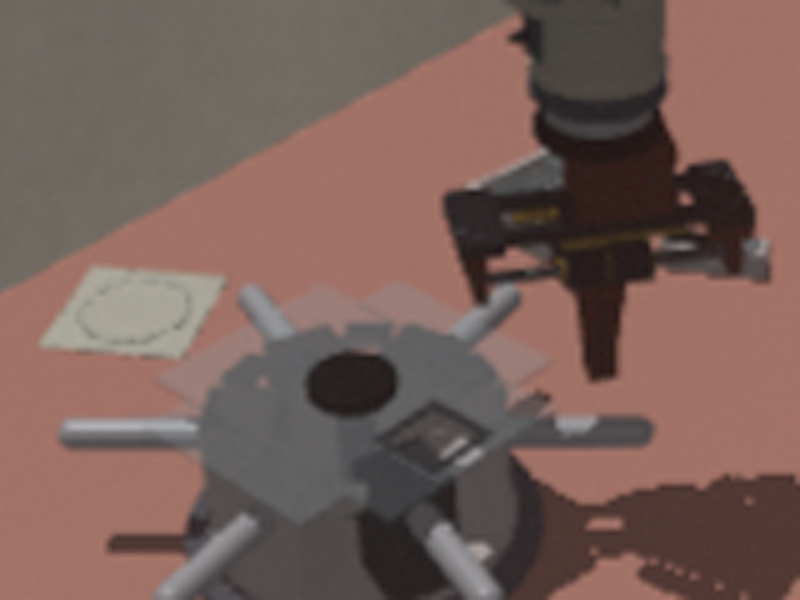

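View pics/s3.png

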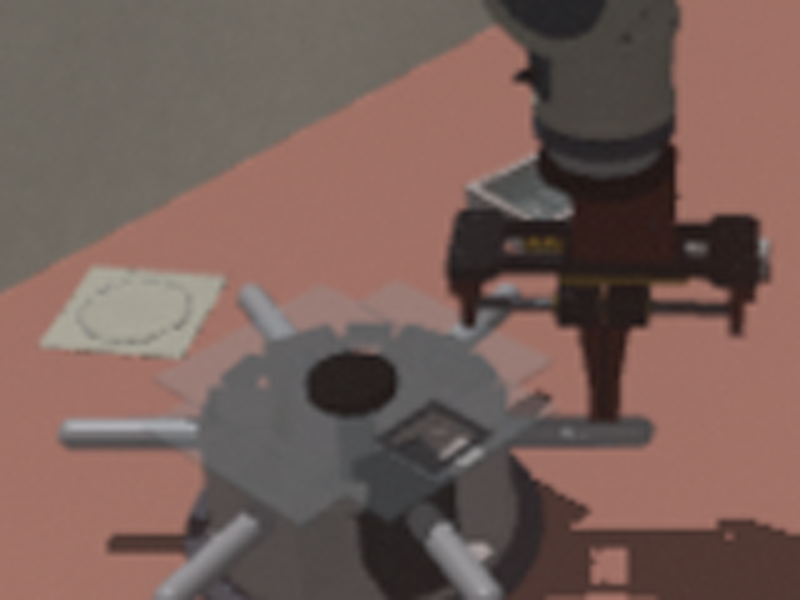

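View pics/t3.png

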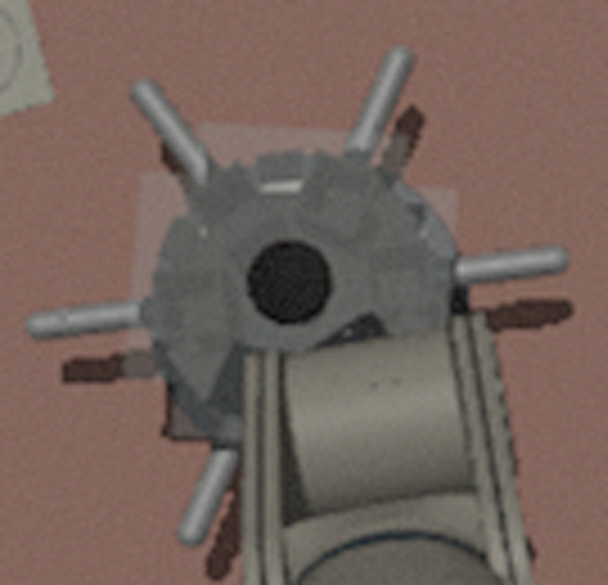

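Run:
```python
from h import *
p=get_tcp_pos();print(p)
f=lambda q:(proj("side",q)-[130,130])*5
print("tcp",f(p),"z.09",f([p[0],p[1],.09]),"z.1",f([p[0],p[1],.1]))
for r in(.105,.155,.185):print("spoke axis",r,f(fpos(217.4,.08,r)))
print("port spoke",f(fpos(157.4,.08,.185)),"hub",f([*AX,.124]), f([*AX,.112]))
snap("side","s3b",(210,190,290,240),9)
```

```text
[0.45836883 0.09601024 0.06521797]
tcp [601.75347249 454.78143895] z.09 [601.62567089 423.01411628] z.1 [601.57322156 409.97691766]
spoke axis 0.105 [522.23470494 427.98472559]
spoke axis 0.155 [602.87623285 427.60449789]
spoke axis 0.185 [651.25301921 427.3763996 ]
port spoke [490.57388169 605.31214022] hub [347.20209776 371.19053656] [348.76170589 387.14409253]
```

View pics/s3b.png

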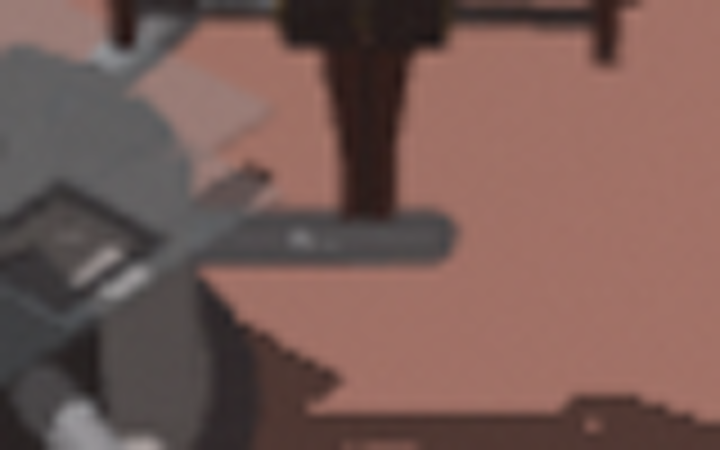

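Run:
```python
from h import *
f=lambda q:(proj("side",q)-[130,130])*5
for z in(.0656,.075,.085,.095):print(z,f([.487,.0642,z]))
```

```text
0.0656 [596.16051953 412.89781898]
0.075 [596.08907081 401.0967723 ]
0.085 [596.01236498 388.42742156]
0.095 [595.93493106 375.63781203]
```

Run:
```python
from h import *
movel(fpos(232,ZP),qd(232+180),v=.15)
p=get_tcp_pos(); q=[.43,0.03,.065]
movel(q,v=.15)
print(get_ft_force())
print(movel([.43,.03,.003],v=.04,until_force=5)); print(get_tcp_pos(),get_ft_force())
snap("side","s4",(200,130,330,250),5)
print((proj("side",get_tcp_pos())-[200,130])*5)
```

```text
[ 0.16887923 -0.12671865 -0.06143022]
False
[0.43017845 0.03001977 0.00318368] [ 1.27582291 -0.80176929 -0.06665925]
[347.24540457 495.30551229]
```

View pics/s4.png

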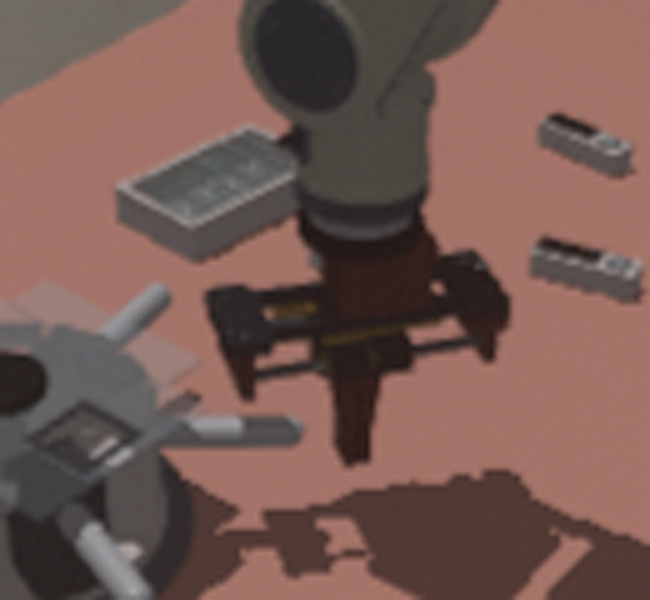

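Run:
```python
from h import *
print(get_joint_pos(),get_ee_rot())
try:
    print(movel([.43,.03,-.04],v=.03,until_force=4)); print(get_tcp_pos(),get_ft_force())
except MotionError as e: print(e)
snap("side","s5",(200,130,330,250),5); snap("top","t5",(180,150,330,300),4)
```

```text
[ 4.20787154e-02  4.83925998e-01  2.14800940e+00 -2.61933120e-05
  5.09130560e-01 -8.65508184e-01] [1.11239319e-04 8.98785564e-01 4.38388459e-01 2.38784615e-04]
True
[ 0.43004974  0.03003293 -0.02751862] [-2.73381244 -1.11604983 11.87462906]
```

View pics/s5.png

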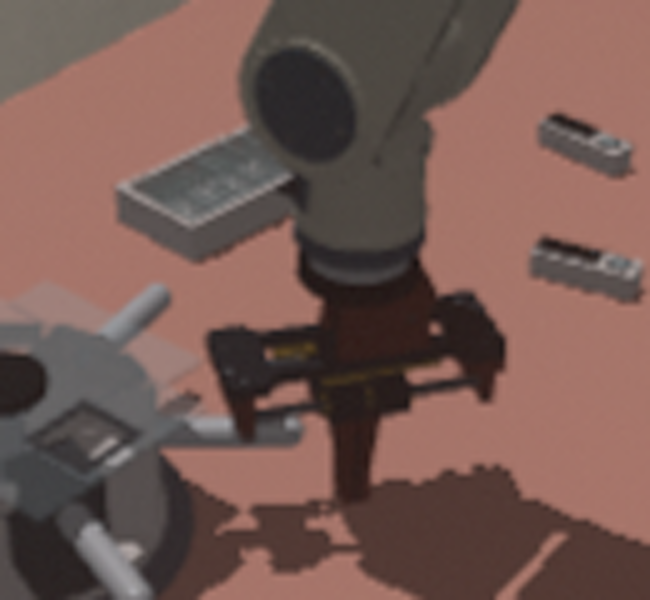

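Run:
```python
from h import *
print(onz("side",200+350/5,130+500/5,0.0),get_tcp_pos())
movel([.43,.03,.15],v=.2)
# tilted test: tool z = f cos30 - z sin30, f=+x ; tool x horizontal
z=np.array([np.cos(np.radians(30)),0,-.5])
for s in(1,-1):
    q=quat([0,s,0],z); print(s,inverse_kinematics([.40,.0,.25],q))
```

```text
[0.42817415 0.02964267 0.        ] [ 0.43005616  0.03002747 -0.02740094]
1 None
-1 None
```

View pics/t5.png

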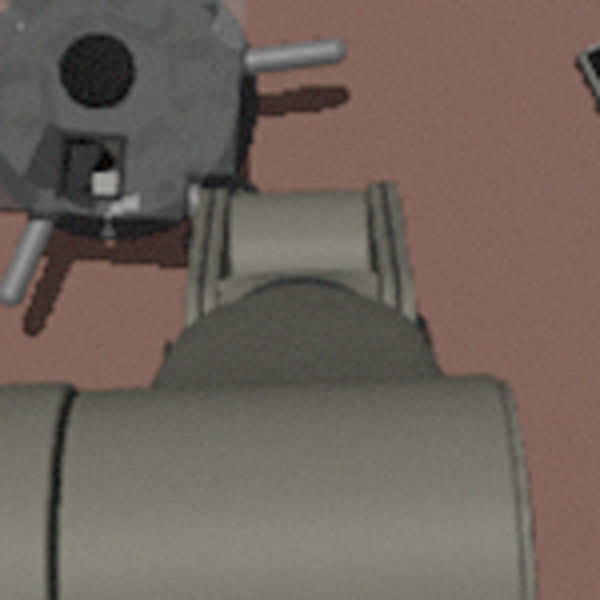

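Run:
```python
from h import *
G=np.array([.515,.186,.14])
for be in(0,15,30,45):
  row=[]
  for ph in range(-180,180,15):
    p,b=np.radians([ph,be]);z=np.array([np.cos(b)*np.cos(p),np.cos(b)*np.sin(p),-np.sin(b)]);x=np.array([-np.sin(p),np.cos(p),0])
    for s in(1,-1):
      T=G+.046*z
      js=[inverse_kinematics(T+[0,0,h],quat(s*x,z)) for h in(0,.08)]
      if all(j is not None for j in js): row.append((ph,s,js[0].round(2).tolist()))
  print(be,len(row)); 
  for r in row: print("   ",*r)
```

```text
0 44
    -180 1 [0.21, 1.2, 1.1, 0.31, 2.39, 1.8]
    -180 -1 [0.21, 1.2, 1.1, 0.31, 2.39, -1.34]
    -165 1 [0.3, 1.21, 1.06, 0.06, 2.44, 1.62]
    -165 -1 [0.3, 1.21, 1.06, 0.06, 2.44, -1.52]
    -150 1 [0.4, 1.21, 1.07, -0.2, 2.43, 1.42]
    -150 -1 [0.4, 1.21, 1.07, -0.2, 2.43, -1.72]
    -135 1 [0.49, 1.19, 1.12, -0.43, 2.36, 1.26]
    -135 -1 [0.49, 1.19, 1.12, -0.43, 2.36, -1.88]
    -120 1 [0.58, 1.16, 1.21, -0.62, 2.25, 1.15]
    -120 -1 [0.58, 1.16, 1.21, -0.62, 2.25, -1.99]
    -105 1 [0.66, 1.12, 1.32, -0.78, 2.11, 1.1]
    -105 -1 [0.66, 1.12, 1.32, -0.78, 2.11, -2.04]
    -90 1 [0.74, 1.07, 1.46, -0.93, 1.97, 1.09]
    -90 -1 [0.74, 1.07, 1.46, -0.93, 1.97, -2.05]
    -75 1 [0.81, 1.03, 1.61, -1.08, 1.82, 1.14]
    -75 -1 [0.81, 1.03, 1.61, -1.08, 1.82, -2.01]
    -60 1 [0.86, 0.99, 1.78, -1.25, 1.69, 1.22]
    -60 -1 [0.86, 0.99, 1.78, -1.25, 1.69, -1.92]
    -15 1 [0.83, 1.01, 2.24, 4.24, 1.62, 1.67]
    -15 -1 [0.83, 1.01, 2.24, 4.24, 1.62, -1.47]
    0 1 [0.67, 1.07, 2.36, 3.83, 1.79, 1.75]
    0 -1 [0.67, 1.07, 2.36, 3.83, 1.79, -1.39]
    15 1 [0.4, 1.12, 2.42, 3.
[... 6376 characters left out ...]
[0.07, 0.43, 2.28, 1.95, 0.53, -0.99]
    60 -1 [-0.02, 0.46, 2.19, 1.52, 0.67, -0.85]
    75 -1 [-0.07, 0.5, 2.09, 1.22, 0.83, -0.8]
    90 1 [-0.07, 0.55, 1.97, 1.0, 1.0, 2.34]
    90 -1 [-0.07, 0.55, 1.97, 1.0, 1.0, -0.81]
    105 1 [-0.05, 0.61, 1.84, 0.83, 1.15, 2.3]
    105 -1 [-0.05, 0.61, 1.84, 0.83, 1.15, -0.85]
    120 1 [-0.02, 0.66, 1.73, 0.68, 1.3, 2.23]
    120 -1 [-0.02, 0.66, 1.73, 0.68, 1.3, -0.91]
    135 1 [0.04, 0.71, 1.62, 0.55, 1.44, 2.14]
    135 -1 [0.04, 0.71, 1.62, 0.55, 1.44, -1.0]
    150 1 [0.1, 0.75, 1.52, 0.42, 1.55, 2.03]
    150 -1 [0.1, 0.75, 1.52, 0.42, 1.55, -1.11]
    165 1 [0.16, 0.78, 1.45, 0.3, 1.64, 1.9]
    165 -1 [0.16, 0.78, 1.45, 0.3, 1.64, -1.24]
```

```bash
cat >> h.py <<'E'
LT=.027; TILT=30.; GO=.022; RB=.005
Z=np.array([0,0,1.])
def pick(C,th,s,flip,dz=0.,t=None):
    t=np.radians(TILT if t is None else t);a=np.radians(th+(180 if flip else 0));e=np.array([np.cos(a),np.sin(a),0])
    z=-Z*np.cos(t)+e*np.sin(t);x=s*np.cross(Z,e)
    P=np.array([C[0],C[1],.012+dz])-GO*e
    return P+(RB+LT)*z,quat(x,z)
def place(P,ph,s,t=None):
    t=np.radians(TILT if t is None else t);a=np.radians(ph);f=np.array([np.cos(a),np.sin(a),0])
    z=f*np.cos(t)-Z*np.sin(t);x=s*np.cross(f,Z)
    return np.asarray(P)+(RB+LT)*z,quat(x,z)
def portP(z): a=np.radians(PORT);return [AX[0]+.07*np.cos(a),AX[1]+.07*np.sin(a),z]
E
python3 - <<'E'
from h import *
M=[(.439,-.294,9.7),(.535,-.465,-9),(.584,-.210,26)]
IK=inverse_kinematics
for t in(30,45):
  for m in M:
    for s in(1,-1):
      for fl in(0,1):
        js=[IK(*pick(m[:2],m[2],s,fl,dz,t)) for dz in(0,.15)]
        if any(j is None for j in js):continue
        print(t,m,s,fl,js[0].round(2),js[1].round(2))
  for s in(1,-1):
    for ph in(87,-93,177):
      js=[IK(*place(portP(z),ph,s,t)) for z in(.14,.26)]
      if any(j is None for j in js):continue
      print("  place",t,s,ph,js[0].round(2),js[1].round(2))
E
```

```text
30 (0.439, -0.294, 9.7) 1 1 [-0.42  0.81  1.61 -0.31  1.18  1.16] [-0.42  0.6   1.58 -0.29  1.41  1.09]
30 (0.439, -0.294, 9.7) -1 0 [-0.92  0.63  2.18  1.43  0.46 -0.86] [-0.92  0.29  2.14  0.85  0.63 -0.2 ]
30 (0.439, -0.294, 9.7) -1 1 [-0.42  0.81  1.61 -0.31  1.18 -1.98] [-0.42  0.6   1.58 -0.29  1.41 -2.05]
30 (0.535, -0.465, -9) 1 1 [-0.62  1.04  1.06 -0.23  1.52  1.17] [-0.62  0.88  1.03 -0.23  1.7   1.13]
30 (0.535, -0.465, -9) -1 0 [-0.91  0.72  1.86  1.15  0.38 -0.23] [-0.91  0.47  1.83  0.7   0.56  0.27]
30 (0.535, -0.465, -9) -1 1 [-0.62  1.04  1.06 -0.23  1.52 -1.97] [-0.62  0.88  1.03 -0.23  1.7  -2.01]
30 (0.584, -0.21, 26) 1 1 [-0.19  0.9   1.39 -0.32  1.3   1.08] [-0.19  0.72  1.36 -0.31  1.5   1.02]
30 (0.584, -0.21, 26) -1 0 [-0.62  0.68  1.98  1.16  0.5  -0.55] [-0.62  0.4   1.95  0.77  0.68 -0.09]
30 (0.584, -0.21, 26) -1 1 [-0.19  0.9   1.39 -0.32  1.3  -2.06] [-0.19  0.72  1.36 -0.31  1.5  -2.13]
  place 30 1 87 [-0.19  0.65  1.98  1.19  1.18 -1.03] [-0.19  0.43  1.96  1.11  1.28 -0.79]
  place 30 1 -93 [ 0.7   0.82  1.53 -0.69  1.63 -2.12] [ 0.7   0.66  1.51 -
[... 1272 characters left out ...]
2] [-0.14  0.85  1.22 -0.41  1.75  1.05]
45 (0.584, -0.21, 26) -1 0 [-0.74  0.77  2.03  1.58  0.72 -1.07] [-0.74  0.46  2.03  1.24  0.77 -0.62]
45 (0.584, -0.21, 26) -1 1 [-0.14  1.03  1.22 -0.41  1.58 -2.02] [-0.14  0.85  1.22 -0.41  1.75 -2.09]
  place 45 1 87 [-0.09  0.52  1.99  1.01  0.98 -0.78] [-0.09  0.32  1.93  0.89  1.14 -0.54]
  place 45 1 -93 [ 0.64  0.69  1.61 -0.58  1.43 -2.18] [ 0.64  0.54  1.56 -0.58  1.6  -2.3 ]
  place 45 1 177 [ 0.22  0.8   1.38  0.19  1.73 -1.35] [ 0.22  0.67  1.33  0.2   1.9  -1.31]
  place 45 -1 -93 [ 0.64  0.69  1.61 -0.58  1.43  0.96] [ 0.64  0.54  1.56 -0.58  1.6   0.85]
  place 45 -1 177 [0.22 0.8  1.38 0.19 1.73 1.79] [0.22 0.67 1.33 0.2  1.9  1.83]
```

```bash
sed -i 's/^ZP=.*/ZP=.040/' h.py
cat >> h.py <<'E'
def spokes(im,rs=(.13,.18),z=.085):
    """spoke angle mod 60 (deg) from top image: bright pixels on annulus at spoke height"""
    f=im.astype(int);m=((f[:,:,0]-f[:,:,2])<18)&(f[:,:,1]>85)
    sc=[]
    A=np.arange(0,360,.25);cnt=np.zeros(len(A))
    for i,a in enumerate(A):
        for r in np.arange(rs[0],rs[1],.004):
            q=fpos(a,z,r);u,v=np.round(proj("top",q)).astype(int);cnt[i]+=m[v,u]
    ph=np.angle((cnt*np.exp(1j*np.radians(6*A))).sum());return np.degrees(ph)/6%60,cnt
E
python3 - <<'E'
from h import *
im=cv2.imread("pics/t1.png")[:,:,::-1]
print("before",spokes(im)[0])
turn(217.4,177.0)
movej([-0.9,0.25,1.7,0,1.19,-0.5])
print(get_time())
snap("side","s6",(130,130,290,250),5)
im=snap("top","t6",(140,105,275,235),4.5); mags("top",im);print(spokes(im)[0])
E
```

```text
before 37.37361827813071
force [ 0.62497742 -0.64512782  0.21287597] [-0.03203084 -0.12029705  0.05674822]
27.0833
mag x 0.439 y -0.294  L85 W30 th 9.0 px (np.float64(361.2), np.float64(220.5))
mag x 0.535 y -0.466  L88 W30 th -9.9 px (np.float64(415.6), np.float64(189.5))
mag x 0.585 y -0.209  L84 W31 th 26.9 px (np.float64(332.9), np.float64(173.7))
55.87317950551953
```

View pics/t6.png

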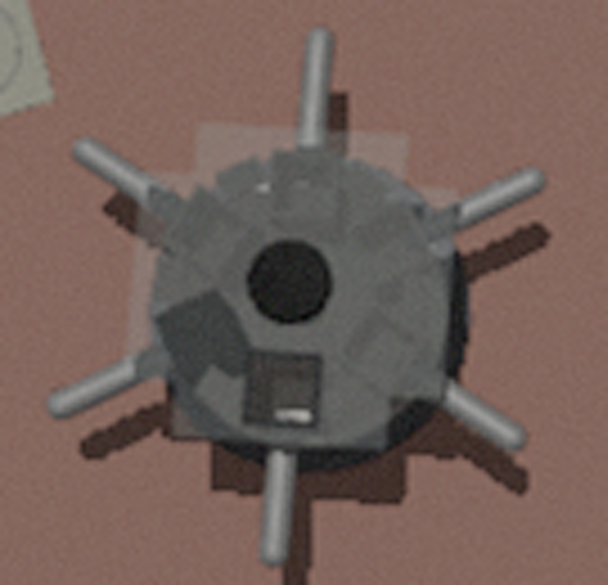

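View pics/s6.png

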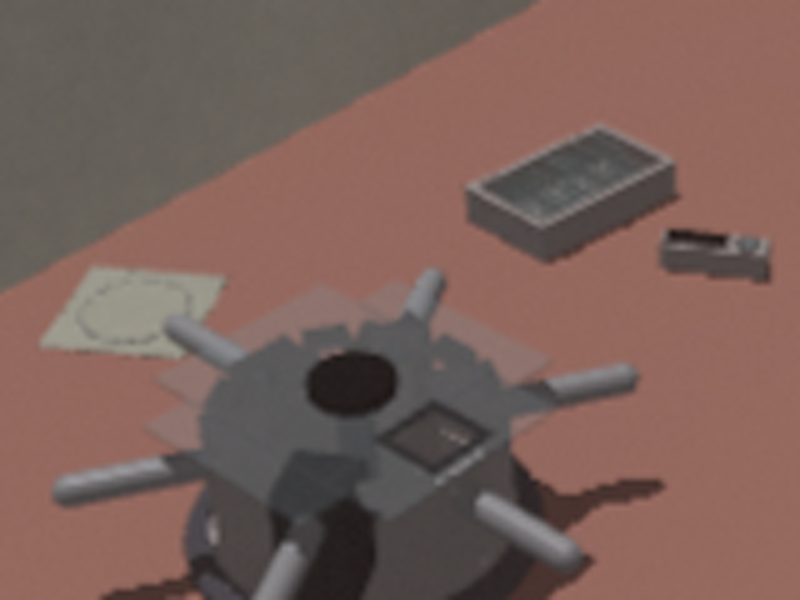

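```bash
sed -i 's/off=7.45/off=8.5/' h.py
python3 - <<'E'
from h import *
C=(.4395,-.296);th=9.3
command_gripper(.7)
move_pose(*pick(C,th,1,1,.12))
p,q=pick(C,th,1,1,.03); movel(p,v=.15)
z=Ro.from_quat(np.r_[get_ee_rot()[1:],get_ee_rot()[0]]).as_matrix()[:,2]
tp=np.array(get_tcp_pos());print(get_time(),tp,p)
for l in(0,.027):
  w=tp-l*z;print(l,w,(proj("side",w)-[260,120])*5,(proj("top",w)-[300,140])*5)
snap("side","s7",(260,120,390,240),5); snap("top","t7",(300,140,440,250),5)
E
```

```text
30.4 [ 0.44581917 -0.29538607  0.01481025] [ 0.44542113 -0.29503038  0.01428719]
0 [ 0.44581917 -0.29538607  0.01481025] [273.41930517 309.4614103 ] [304.68266967 390.87904611]
0.027 [ 0.45912514 -0.29319712  0.0382017 ] [259.49853405 279.16945318] [309.24513362 366.40946773]
```

View pics/s7.png

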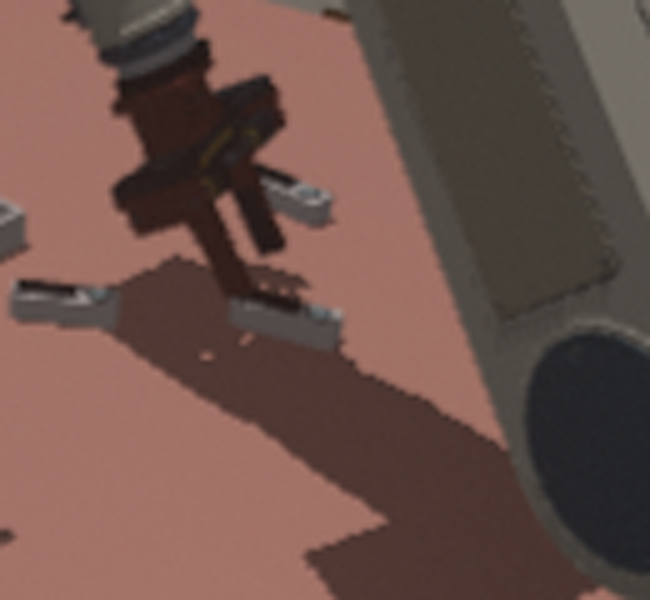

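View pics/t7.png

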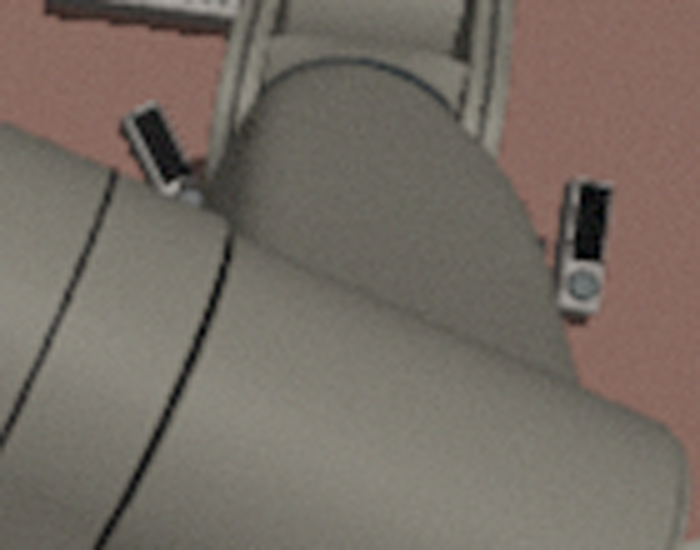

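Run:
```python
from h import *
C=(.4395,-.296);th=9.3
p,q=pick(C,th,1,1,0); print(movel(p,v=.06,until_force=6), get_tcp_pos(),p,get_ft_force())
command_gripper(0.0);print("grip",get_grip_width())
snap("side","s8",(260,120,390,240),5)
p,q=pick(C,th,1,1,.12); movel(p,v=.15);print("grip",get_grip_width(),get_ft_force(),get_time())
snap("side","s9",(240,80,400,240),4.5)
```

```text
False [ 0.44526009 -0.29497142 -0.01600811] [ 0.44542113 -0.29503038 -0.01571281] [ 0.63162973 -0.75554923 -0.44463494]
grip 0.29099496987082624
grip 0.2911684588652265 [-0.06026456  0.1758333  -1.40701638] 32.8
```

View pics/s9.png

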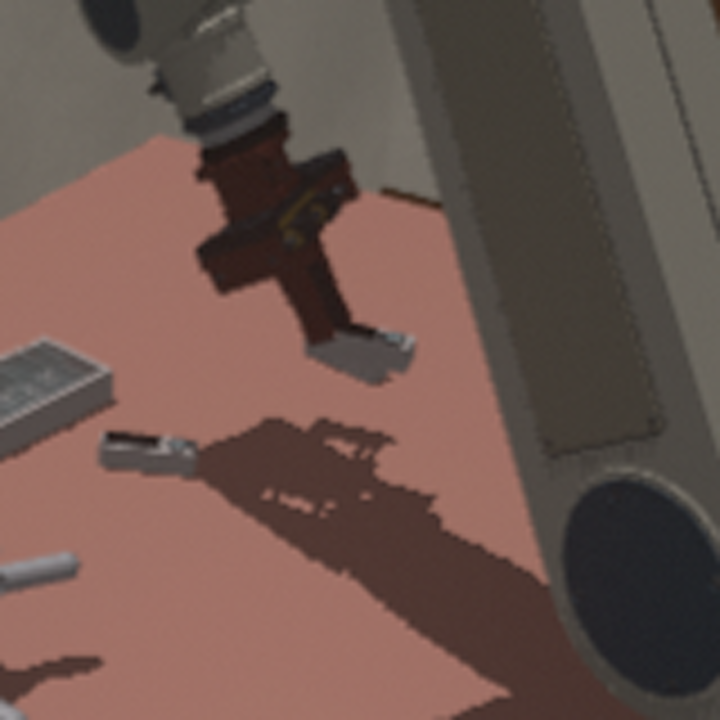

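Run:
```python
from h import *
move_pose(*place(portP(.27),87,1))
print(get_tcp_pos(),get_joint_pos().round(2),get_grip_width(),get_time())
movel(place(portP(.205),87,1)[0],v=.15)
for h in(.205-.064,.205,.205+.02): print((proj("side",portP(h))-[150,100])*5,(proj("top",portP(h))-[140,105])*4.5)
snap("side","s10",(150,100,290,240),5);snap("top","t10",(140,105,275,235),4.5)
```

```text
[0.51762097 0.21408373 0.25366867] [-0.19  0.41  1.96  1.1   1.29 -0.77] 0.2912661038957859 34.5917
[328.1988744  542.64644665] [276.82080298 383.43030058]
[321.93634191 451.13566292] [262.41389221 368.91972136]
[319.89099904 421.24824436] [257.58731183 364.05841014]
```

View pics/s10.png

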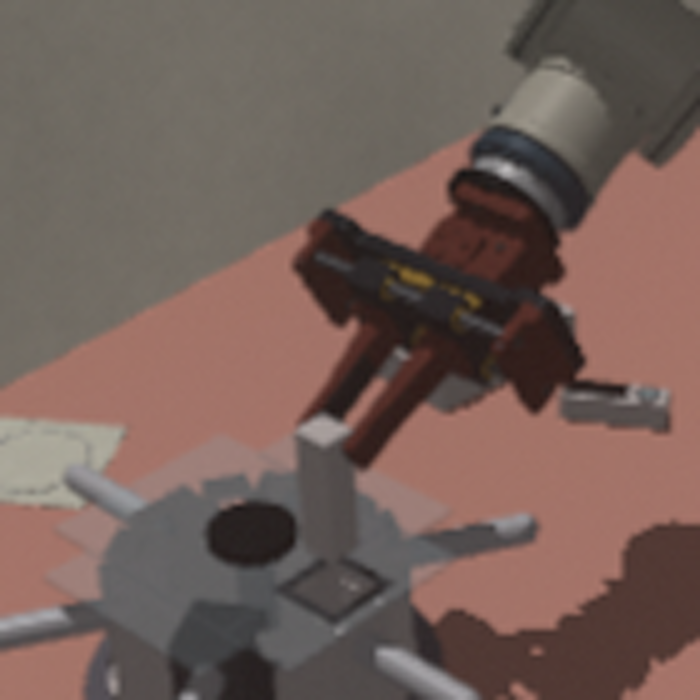

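View pics/t10.png

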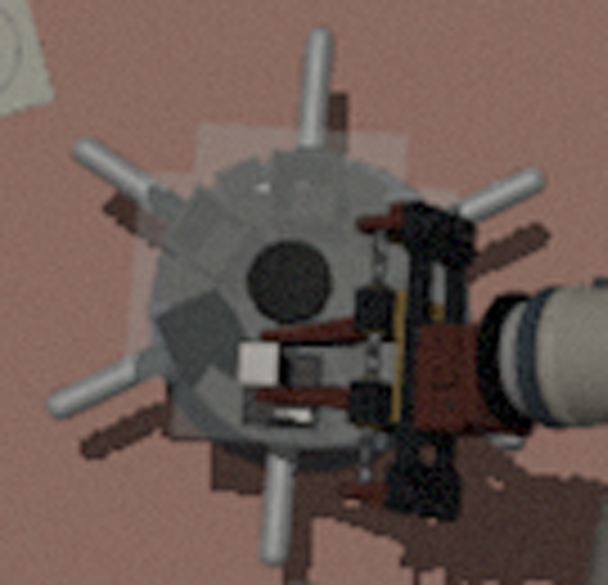

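Run:
```python
from h import *
print(movel(place(portP(.14),87,1)[0],v=.08,until_force=6),get_tcp_pos(),get_ft_force())
snap("side","s11",(150,100,290,240),5)
```

```text
False [0.51757812 0.21428413 0.12399679] [0.82572758 0.18036731 0.0080269 ]
```

View pics/s11.png

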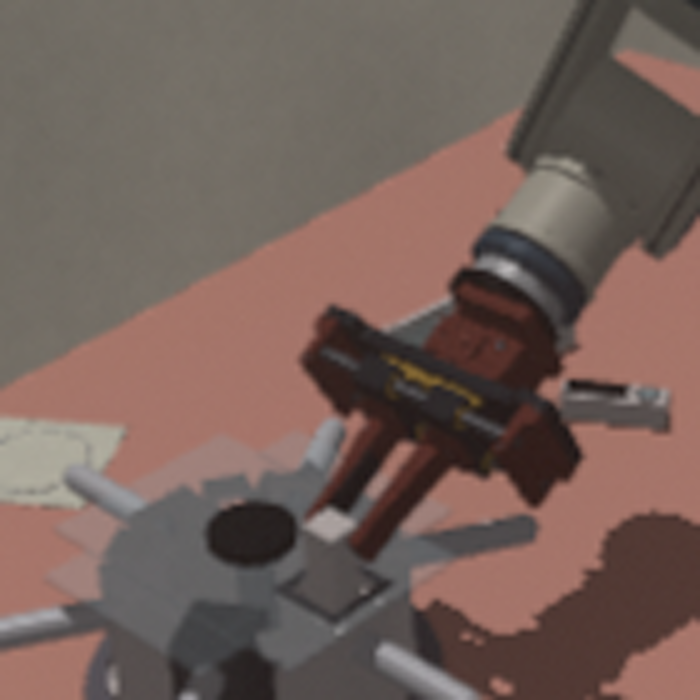

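Run:
```python
from h import *
command_gripper(.5); wait(.3)
movel(place(portP(.27),87,1)[0],v=.2)
snap("side","s12",(150,140,270,240),6);im=snap("top","t12",(140,105,275,235),4.5);mags("top",im);print(get_time())
```

```text
mag x 0.535 y -0.466  L88 W30 th -10.4 px (np.float64(415.6), np.float64(189.4))
37.9917
```

View pics/s12.png

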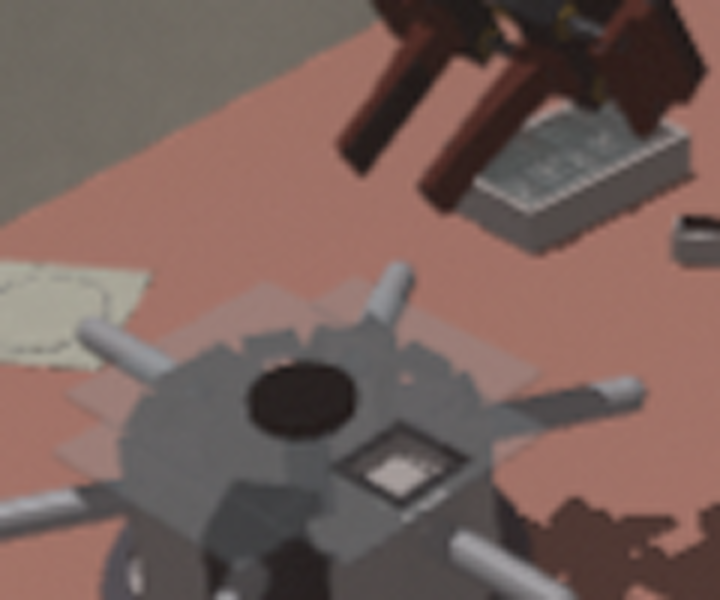

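View pics/t12.png

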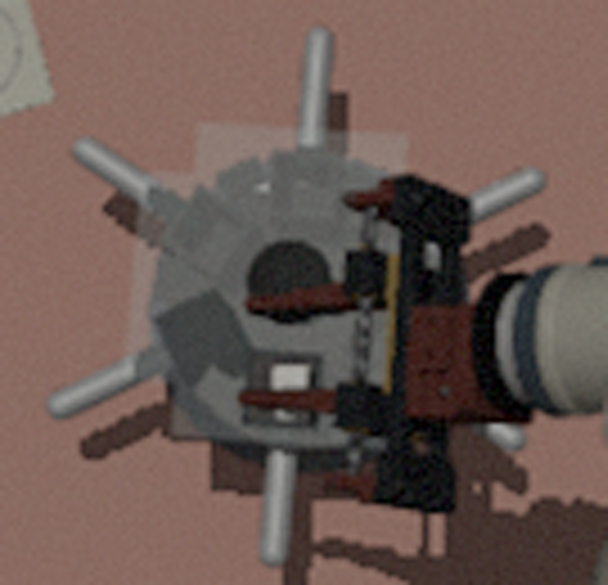

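Run:
```python
from h import *
turn(235.9,177.0)
movej([-0.9,0.25,1.7,0,1.19,-0.5])
im=snap("top","t13",(140,105,275,235),4.5); mags("top",im);print(spokes(im)[0],get_time())
```

```text
force [0.46487487 0.34276362 0.75606847] [-0.02921752 -0.07405881  0.03471448]
mag x 0.535 y -0.465  L87 W31 th -7.3 px (np.float64(415.6), np.float64(189.5))
mag x 0.585 y -0.209  L86 W30 th 25.1 px (np.float64(333.0), np.float64(173.9))
56.93135289914118 47.2
```

View pics/t13.png

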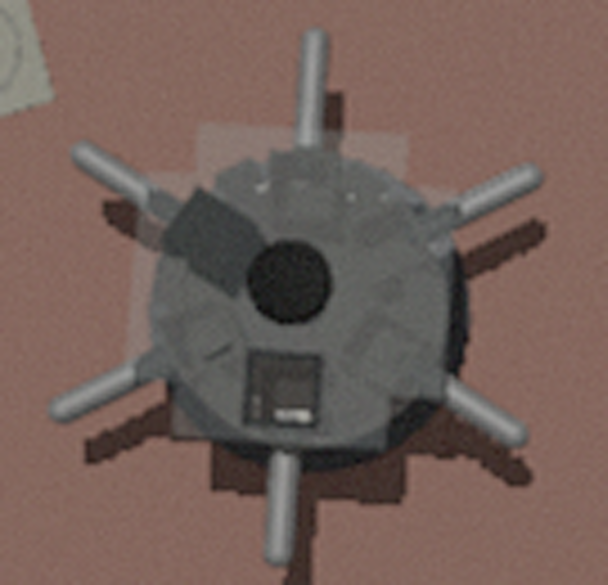

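```bash
cat >> h.py <<'E'
def load(C,th,tag):
    command_gripper(.7)
    move_pose(*pick(C,th,1,1,.12))
    if movel(pick(C,th,1,1,0)[0],v=.09,until_force=6):
        print("HIT",get_tcp_pos());movel(pick(C,th,1,1,.12)[0]);return False
    command_gripper(0.0)
    movel(pick(C,th,1,1,.12)[0],v=.15);g=get_grip_width();print("grip",g)
    if not .26<g<.33: return False
    move_pose(*place(portP(.27),87,1))
    movel(place(portP(.205),87,1)[0],v=.15)
    snap("side","s"+tag,(150,100,290,240),5);snap("top","t"+tag,(140,105,275,235),4.5)
    for h in(.141,.225): print("expect",(proj("side",portP(h))-[150,100])*5,(proj("top",portP(h))-[140,105])*4.5)
    print("grip",get_grip_width(),get_time());return True
def drop():
    if movel(place(portP(.14),87,1)[0],v=.08,until_force=6):
        print("HIT",get_tcp_pos());return False
    command_gripper(.5); wait(.3)
    movel(place(portP(.27),87,1)[0],v=.2);return True
E
python3 - <<'E'
from h import *
print(load((.586,-.211),25.6,"14"))
E
```

```text
grip 0.29393966407491273
expect [328.1988744  542.64644665] [276.82080298 383.43030058]
expect [319.89099904 421.24824436] [257.58731183 364.05841014]
grip 0.29073834870506615 55.025
True
```

View pics/s14.png

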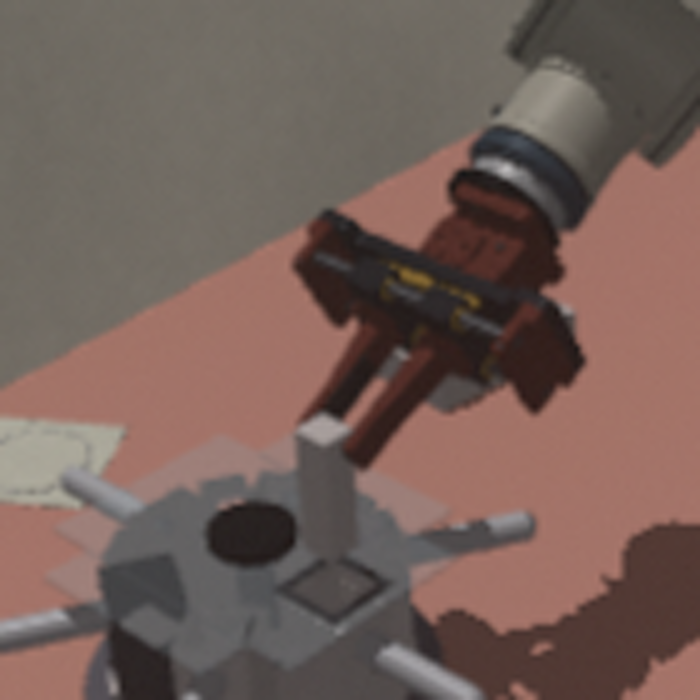

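View pics/t14.png

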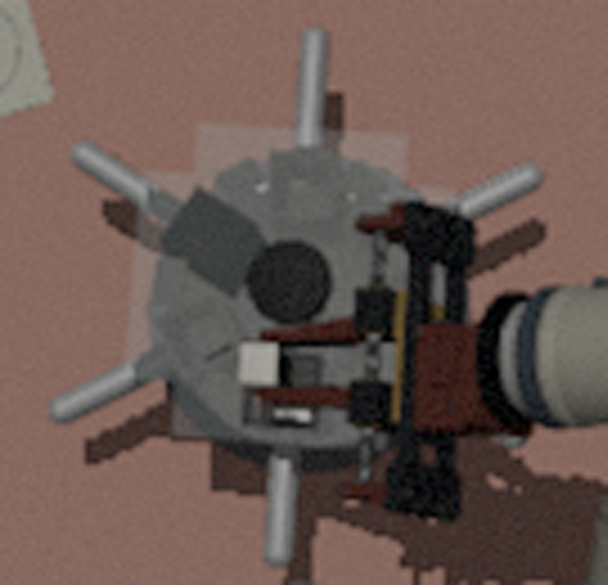

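Held as before: top at side (322,430), bottom at (330,550), matching the first insertion. I'll drop it, turn the wheel on 60° and look again.

Run:
```python
from h import *
print(drop())
snap("side","s15",(150,140,270,240),6)
turn(236.93,177.0)
movej([-0.9,0.25,1.7,0,1.19,-0.5])
im=snap("top","t16",(140,105,275,235),4.5); mags("top",im);print(spokes(im)[0],get_time())
snap("top","t16f");snap("side","s16f")
```

```text
True
force [-0.23045925  0.20073291 -0.08099197] [-0.04423191 -0.10082227  0.02696824]
mag x 0.535 y -0.465  L88 W30 th -9.4 px (np.float64(415.6), np.float64(189.5))
56.91698022780509 66.9917
```

View pics/s15.png

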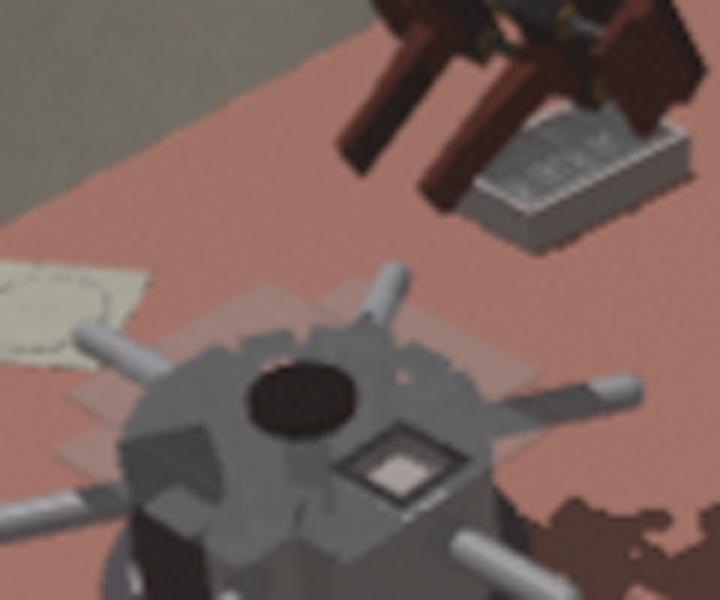

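View pics/t16.png

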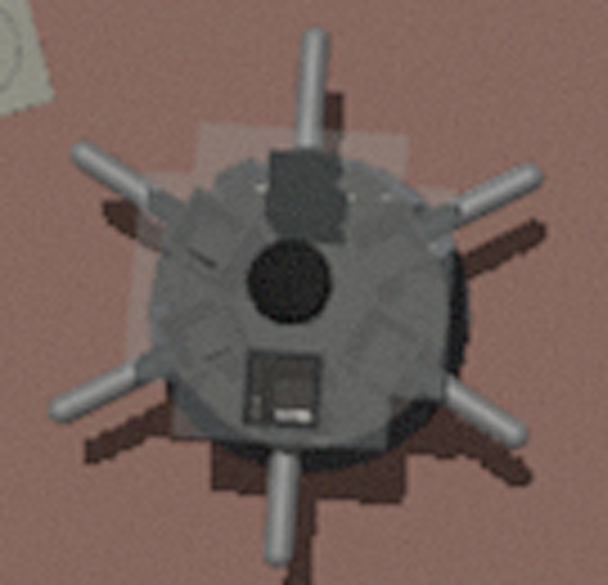

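View pics/t16f.png

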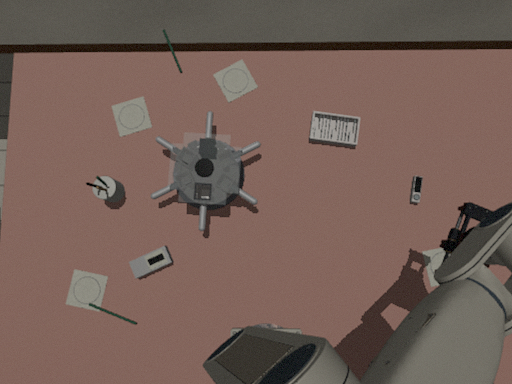

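Run:
```python
from h import *
print(load((.537,-.4675),-9.0,"17"))
```

```text
grip 0.2885586009722758
expect [328.1988744  542.64644665] [276.82080298 383.43030058]
expect [319.89099904 421.24824436] [257.58731183 364.05841014]
grip 0.2884718176534951 75.6917
True
```

View pics/s17.png

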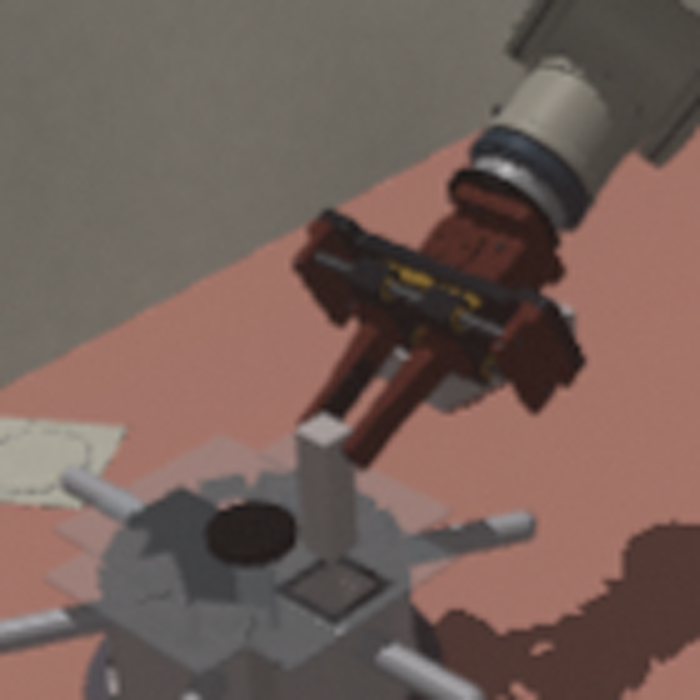

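Run:
```python
from h import *
print(drop())
snap("side","s18",(150,140,270,240),6)
snap("top","t18f");snap("side","s18f");print(get_time())
```

```text
True
78.4083
```

View pics/s18.png

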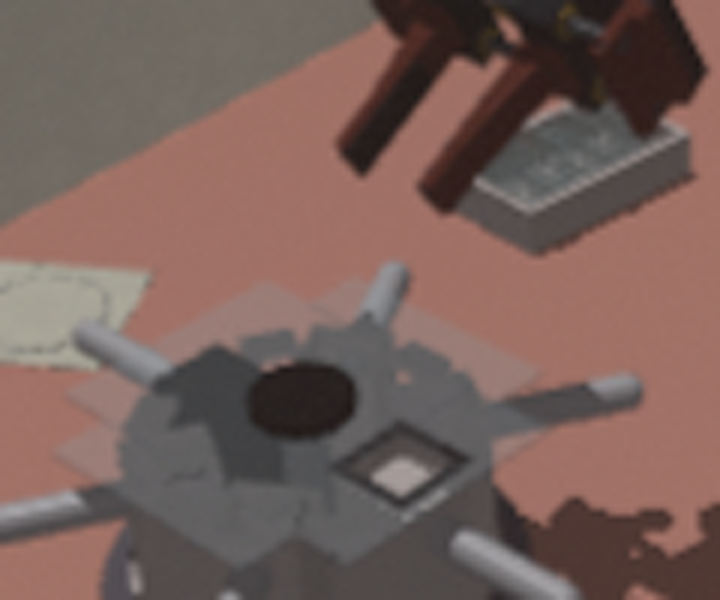

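View pics/t18f.png

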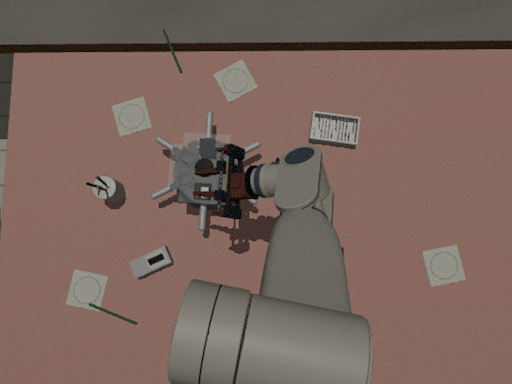

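View pics/s18f.png

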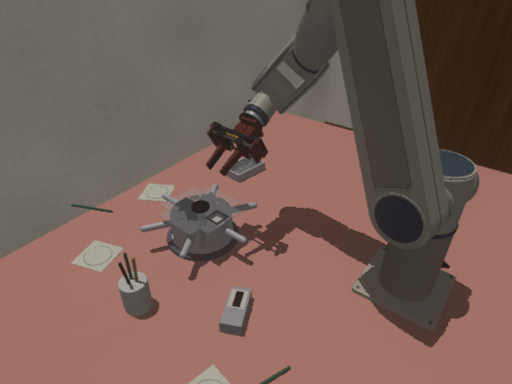

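Run:
```python
from h import *
turn(236.95,177.0);turn(237.,177.0);turn(237.,177.0)
movej([-0.9,0.25,1.7,0,1.19,-0.5]); wait(.5)
im=snap("top","t19",(140,105,275,235),4.5); mags("top",im);print(spokes(im)[0],get_time())
snap("side","s19",(130,150,270,250),5);snap("top","t19f");snap("side","s19f")
```

```text
force [-0.13994599 -0.6444086   0.20829427] [-0.00492271 -0.11068071 -0.02107072]
force [0.59911595 0.34610376 0.3927879 ] [-0.03314093 -0.09276685 -0.03378109]
force [ 0.07059495  1.23324767 -0.38631448] [-0.05884788 -0.11719871  0.01488897]
56.919235546288625 101.825
```

View pics/t19.png

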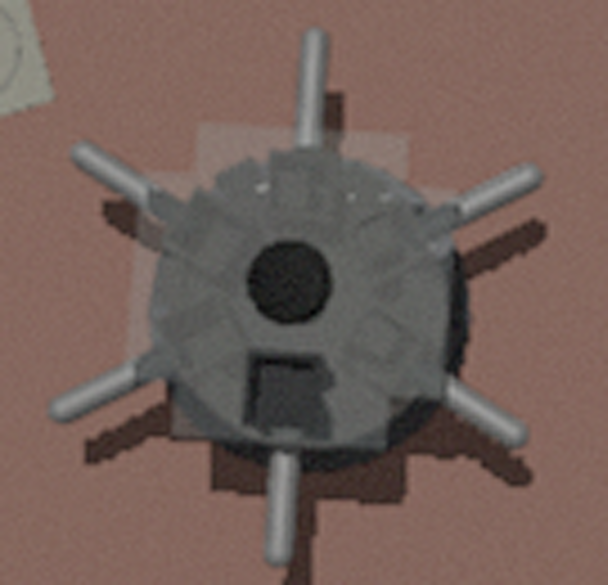

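View pics/s19.png

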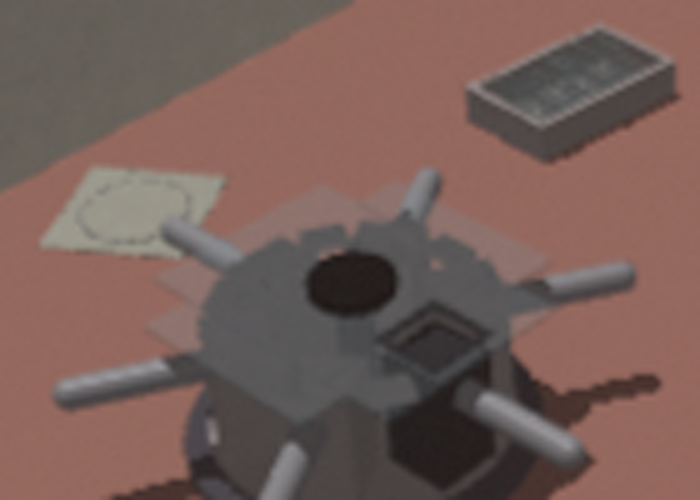

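View pics/t19f.png

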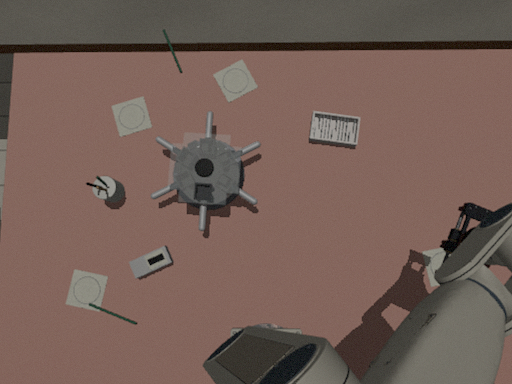

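Run:
```python
from h import *
for a,b in(((197,123),(407,133)),((145,172),(458,188)),((247,350),(323,354)),((245,425),(320,429))):
    A,B=[onz("top",140+p[0]/4.5,105+p[1]/4.5,.112) for p in(a,b)];d=A-B;print(np.hypot(*d[:2]),np.degrees(np.arctan2(d[1],d[0]))-90)
print(onz("top",140+284/4.5,105+389/4.5,.112)[:2]-AX)
```

```text
0.14012487251682387 -2.9416147643767374
0.2081707196808711 -3.09963669564209
0.04999017122951012 -3.0349175672121333
0.04909104152898161 -3.009753805288213
[-0.06955642  0.00293261]
```

The cover and port edges all give a drum yaw of −3.0°, so the port lies at 177°. The wheel stands at 176.9°, so the blank is square under it.

Run:
```python
from station import *
print(get_time(),get_ft_force(),get_grip_width()); job_done()
```

```text
101.975 [ 0.42920617 -0.36296254 -0.58424018] 0.0009777143358801982
the job is handed in; nothing more can be done
```

I put all three magnifiers on the table into pockets 1, 2 and 3, end-down through the port, one to a pocket. I then turned the star wheel on until the blank sat under the port, and handed in at 102 s.

**Final checks:**
- The wheel stands at 176.9°, and the port is at 177.0° from the edges of the cover and port frame. Both pictures show the dark blank filling the port.
- No magnifier is left on the table in either picture, and each was seen sitting below the cover after its drop.
- By eye, the slide box, carton and mug are where they started. The arm is parked clear of everything.

**What went wrong or disagreed:**
- The real fingertips are about 27 mm short of the reported TCP along the tool. My first wheel push went over the spokes without moving them. I measured the gap by touching the table and corrected for it in every later move.
- The second push stopped about 1° past the target; I corrected the push offset, and the later turns I measured came out within 0.1°.
- One magnifier moved about 3 cm during the run while the robot was away from it. I measured it again before picking it up.
- The side-camera hub and port points were 7–12 mm off the top-camera ones. For the hub this is probably because the visible side wall pulled the measured centre towards the camera. I used the top-camera values, and the insertions met no contact.

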